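# Work a seized scope handle out of its charging stand

## Task

The plain grey scope handle has seized in its charging stand: a straight pull only lifts the stand. Work the handle out by twisting it back and forth while you pull gently upwards, keeping the stand down on its foot plate, then stand the handle upright in the shallow steel tray and let go. Leave the black otoscope upright in the other stand.

Things in the scene. Friction and masses are not known exactly. Their poses are not given: they have to be found in the camera images.
- handle_centre (a point): Centre, half-way up, of the plain grey round scope handle: 27 mm across, 105 mm tall, 0.1 kg, z up along it. Seized upright in a white stand: lower end 14 mm, top 119 mm above the bench, so the upper 61 mm are free to be gripped from above (60 N or more). Rubber contacts clamp it 27 mm above its lower end: it must rise 27 mm for them to let go, 44 mm to leave the well.
- stand_mouth (a point): Centre of the well's mouth on the flat top of that stand, 58 mm above the bench. The contacts' friction, about 25 to 35 N, opposes the sliding: in a straight pull it beats the stand's weight; while the handle turns, little is left against the pull. Rise only while turning: 3 to 4 mm in each swing of 70 degrees (35 to either side) at about 1 rad/s; some eight swings free it.
- stand_lift (a joint): Lift of that stand (white housing 84 x 84 mm, 1.3 kg) off its black foot plate (96 x 96 mm, fixed to the bench): 0 = fully down, positive = metres upwards. Two pins in the plate keep it from turning or shifting; only its weight keeps it down.
- tray: Shallow square tray of bare steel, open at the top, 125 x 125 mm outside, 22 mm high, walls and floor 3 mm thick, fixed to the bench. Origin: centre of its underside, on the bench; x and y along its sides, z up.
- scope_centre (a point): Centre (half-way up) of the bystander: a black otoscope with a ring-shaped head, 29 x 40 mm, 154 mm tall, standing loosely in a second white stand of the same look, its lower end 14 mm above the bench. It is not to be handled.
There are look-alikes about, which are no part of the job. What is shaped like the part that bears scope_centre but yellow is not meant.

How it is judged:
By the outcome, as a careful person would: the job done as asked, in the order asked, and still so for the second after the job is handed in, with the robot touching nothing.
It also fails if it takes over 72 s, if anything falls off the work surface, if the arm or the gripper's body presses on something with over 40 N, if the wrist force passes 120 N, or if a joint passes its speed limit or range.

## Robot

A 7-joint arm with a two-finger parallel gripper is mounted at the origin on a cart in front of the work surface, level with it; the furniture and walls round the work are solid. World frame = base frame: x ahead of the robot, y to its left, z up, the work surface at z = 0. Lengths are in m, angles in rad, forces in N, time in s.
With the tool pointing down it reaches from about 0.4 to 0.85 m from the base axis. Payload 10.4 kg.
Tool frame: the origin (TCP) lies between the finger pads; the fingertips stand 17 mm ahead of it and the grasp point (between the pads) lies 2 mm behind it; x points along the fingers, y is the direction in which the jaws open and shut, and the axes are right-handed (so a half turn about x gives the same grasp; the last joint's range is limited). The gripper opens to 87 mm and grips with 3 to 60 N. Pads are 19 mm wide; open, the fingers measure 117 mm over their backs; the gripper's body (75 mm by 190 mm) begins 51 mm behind the grasp point.
Start: joints at [-1.199, 0.332, -0.065, 1.46, 0.022, 1.35, -0.088], TCP at [0.24, 0.577, 0.24] pointing down, gripper open.
Joint ranges: [-2.6, 2.6], [-0.5, 2.12], [-1.47, 1.34], [0.16, 2.42], [-1.27, 4.41], [0.06, 2.06], [-2.6, 2.6]. Speed limits (rad/s): [2.22, 2.22, 2.79, 2.79, 3.14, 3.14, 3.14].

## Interface

Orientations are given as a unit quaternion [x, y, z, w].
In Python, from bench import r, optics, close_job gives the robot as it stands.
- The arm moves only by the shell command python3 -m inch 'ROWS' [OPENING] [FORCE]. ROWS is JSON, a list of rows, each an object with "translation": the shift along the tool's x, y, z in cm, a list of three; "spin": the turn about the tool's x in degrees. In form: [{"translation": [tx, ty, tz], "spin": spin}, ...]. A call has 1 to 20 rows; each row shifts and turns the pose as measured when the row begins, along the tool's axes as they then stand; what a row does not reach is not made up. A row lasts 1/8 s, in which the tool goes at most 62.5 mm and 10.7 degrees, less where a joint would pass 70% of its speed; a pose out of reach is approached as far as the arm can. A call is refused whole if a number of a shift passes 6.25 or a number of a turn 10.7, either way. A call with a gripper value outside its range is refused whole. OPENING is the closure, from 0 (fully open) to 1 (shut), set as the call begins (- or left out, the last holds). The fingers move at their own pace and stop on an object; FORCE is the grip in N (left out, the last holds). Time passes only in rows, so rows that do not move let the fingers close. It gives the time, the measured TCP pose, the force and the opening at its end, in the units of the state.
- r.read_state(): the state, without advancing time (a new reading comes with each control period).
- optics.camera(name): name is "scene" or "top" or "wrist"; returns the picture (400x640x3 uint8, red, green, blue); there is no depth.
- optics.camera_model(name): a dict with "camera_matrix" (3x3 intrinsics, pixels), "dist" ([k1, k2, p1, p2, k3] as OpenCV has them; the pictures are not rectified), "world_from_camera" (4x4, takes a point from camera to world coordinates); the wrist camera has in their place "tool_from_camera" (4x4, takes a point from camera to tool coordinates, whose origin is the TCP and whose axes are the tool frame's). Camera axes: x right, y down, z forward; pixel columns grow to the right and rows downward; lengths in m; the calibration is good to about 2 mm. A picture is of the moment at which its call begins: read the wrist's pose just before it. camera_model takes no time and is no camera call.
- close_job(): hands the job in, once; it reports no verdict.
The state is a dict: "time": time; "joint_positions": joint angles; "joint_vel": joint speeds; "joint_torque": joint torques, N m; "ee_pos": TCP position; "eef_rot": TCP orientation; "ft_force": force on the tool from outside, world axes, zero at the start; "torque": the same for the moment, N m; "width": finger opening in m.
Only numpy, scipy, OpenCV 4.12 (cv2) and the standard library are available. Lean on these libraries where they do the work, as an engineer would, in place of code of your own. Each camera call takes 0.05 s, during which the arm holds its last target.

## Working session

There is one attempt and no reset: what is moved stays moved. The work goes in short steps, Python scripts to look and compute and a shell command to move; the robot and the scene stay as the last step left them, time stands still between calls to the robot, and variables do not carry over. Pictures are saved under pics/ and viewed, and the job is handed in when it is done.

```bash
ls; mkdir -p pics; python3 - <<'E'
from bench import r, optics
import cv2, numpy as np
s=r.read_state();print(s)
for n in("scene","top","wrist"):
    im=optics.camera(n);cv2.imwrite(f"pics/{n}0.png",im[:,:,::-1])
    print(n,{k:np.round(v,4).tolist() for k,v in optics.camera_model(n).items()})
E
```

```text
pics
{'time': 0.0, 'joint_positions': array([-1.19854929,  0.33286632, -0.06472095,  1.46094123,  0.02160025,
        1.34988901, -0.08851307]), 'joint_vel': array([ 0.00059874, -0.00027941, -0.00099108, -0.00154782,  0.00125678,
       -0.00187132, -0.00036966]), 'joint_torque': array([ 5.99942687e-04, -6.23241591e+01,  2.50440772e-02, -3.89914477e+01,
       -6.13704720e-02,  3.94075038e-02,  1.08311754e-04]), 'ee_pos': array([0.24027086, 0.57657952, 0.23875748]), 'eef_rot': array([ 0.13819291,  0.69345038, -0.13917663,  0.69329587]), 'ft_force': array([ 0.16038155, -0.64266134, -0.24743583]), 'torque': array([-0.02438371, -0.03740722,  0.01280435]), 'width': 0.08698358596023895}
scene {'camera_matrix': [[465.2923, 0.0, 326.8628], [0.0, 465.2923, 200.3887], [0.0, 0.0, 1.0]], 'dist': [-0.1079, 0.0, 0.0, 0.0, 0.0], 'world_from_camera': [[-0.8036, -0.3731, 0.4638, 0.0576], [-0.595, 0.5271, -0.6068, 0.9835], [-0.0181, -0.7635, -0.6456, 0.7157], [0.0, 0.0, 0.0, 1.0]]}
top {'camera_matrix': [[396.9066, 0.0, 327.7587], [0.0, 396.9066, 202.9473], [0.0, 0.0, 1.0]], 'dist': [-0.0775, 0.0, 0.0, 0.0, 0.0], 'world_from_camera': [[-0.0051, -0.9956, 0.0936, 0.4301], [-0.9999, 0.0042, -0.0104, 0.4169], [0.01, -0.0937, -0.9956, 1.1266], [0.0, 0.0, 0.0, 1.0]]}
wrist {'camera_matrix': [[299.9292, 0.0, 326.5383], [0.0, 299.9292, 196.4484], [0.0, 0.0, 1.0]], 'dist': [-0.0527, 0.0, 0.0, 0.0, 0.0], 'tool_from_camera': [[-0.0014, -0.2775, 0.9607, -0.1464], [1.0, -0.0008, 0.0012, -0.0003], [0.0004, 0.9607, 0.2775, -0.0764], [0.0, 0.0, 0.0, 1.0]]}
```

View pics/scene0.png

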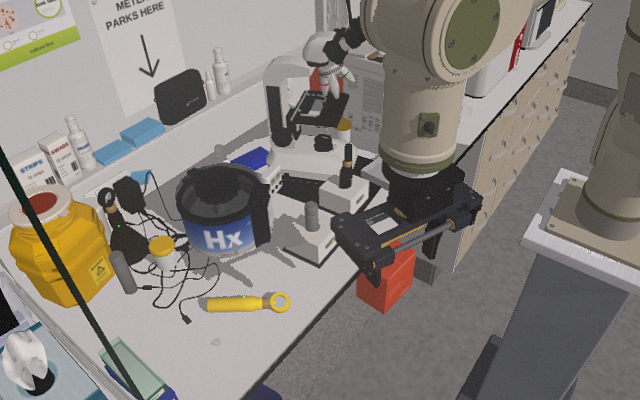

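View pics/top0.png

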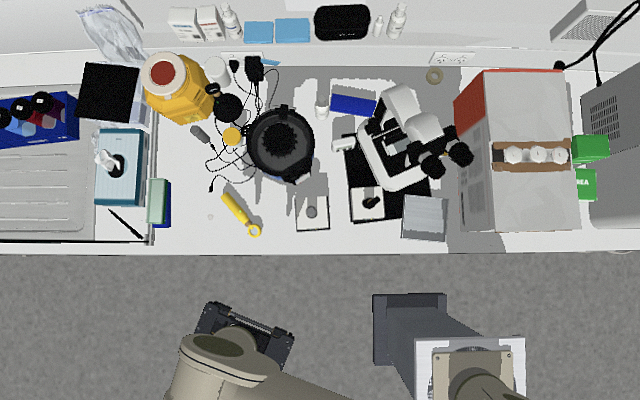

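View pics/wrist0.png

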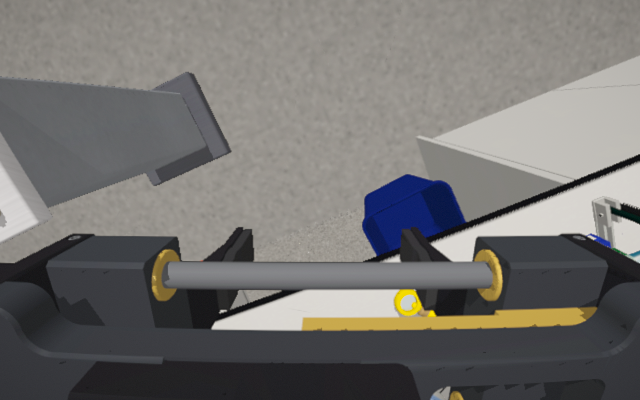

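The top view shows two grey handles: A is upright in a white stand at about (312,211), and B lies loose at about (200,133). The black otoscope is in the second stand at (370,202), the yellow look-alike lies at (240,215), and the steel tray is at (425,217). A fits because it is plain grey and seated in a stand. I'll confirm it in an enlarged crop.

```bash
cat > h.py <<'E'
import cv2, numpy as np
from scipy.spatial.transform import Rotation as R
from bench import r, optics
def ray(n,uv,T=None):
    m=optics.camera_model(n)
    K=np.array(m["camera_matrix"]);d=np.array(m["dist"])
    p=cv2.undistortPoints(np.array(uv,float).reshape(-1,1,2),K,d).reshape(-1,2)
    if T is None:T=np.array(m["world_from_camera"])
    D=np.c_[p,np.ones(len(p))]@T[:3,:3].T
    return T[:3,3],D
def onz(n,uv,z,T=None):
    o,D=ray(n,uv,T); return o+D*((z-o[2])/D[:,2])[:,None]
def wristT(s):
    T=np.eye(4);T[:3,:3]=R.from_quat(s["eef_rot"]).as_matrix();T[:3,3]=s["ee_pos"]
    return T@np.array(optics.camera_model("wrist")["tool_from_camera"])
def proj(n,P,T=None):
    m=optics.camera_model(n)
    if T is None:T=np.array(m["world_from_camera"])
    W=np.linalg.inv(T)
    return cv2.projectPoints(np.array(P,float).reshape(-1,1,3),cv2.Rodrigues(W[:3,:3])[0],W[:3,3],np.array(m["camera_matrix"]),np.array(m["dist"]))[0].reshape(-1,2)
E
python3 - <<'E'
import cv2,numpy as np
t=cv2.imread("pics/top0.png");s=cv2.imread("pics/scene0.png")
cv2.imwrite("pics/c_top.png",cv2.resize(t[165:255,285:455],None,fx=4.7,fy=4.7,interpolation=2))
cv2.imwrite("pics/c_scene.png",cv2.resize(s[140:290,270:430],None,fx=4,fy=4,interpolation=2))
E
```

```text
(no output)
```

View pics/c_top.png

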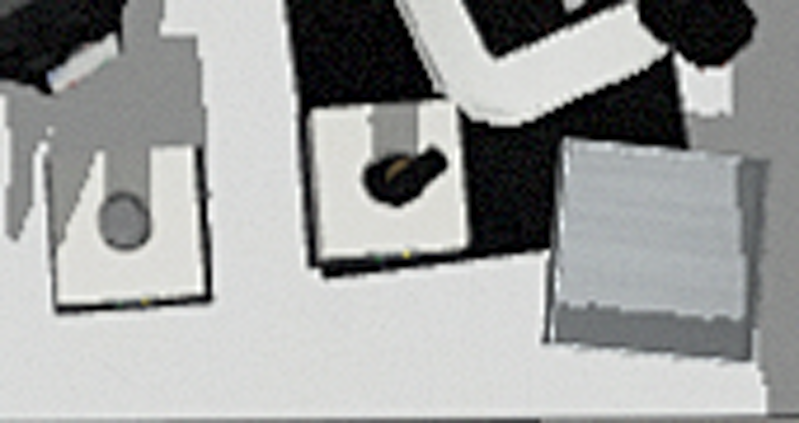

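View pics/c_scene.png

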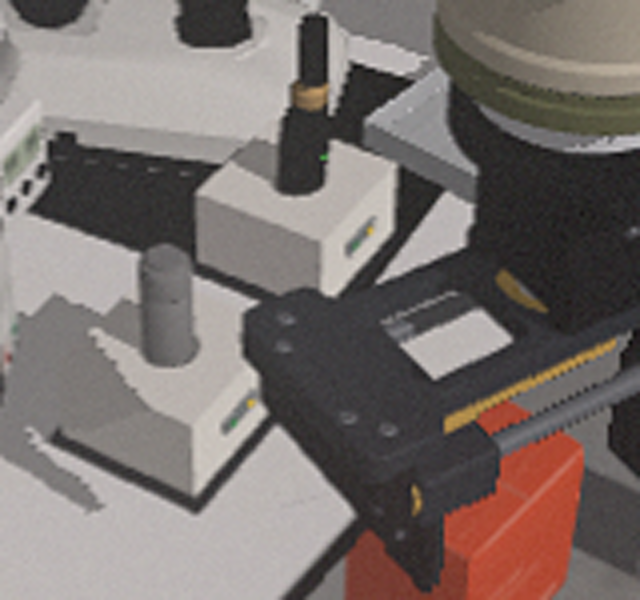

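```bash
python3 - <<'E'
from h import *
t=cv2.imread("pics/top0.png");s=cv2.imread("pics/scene0.png")
g=cv2.cvtColor(t,cv2.COLOR_BGR2GRAY)
print(g[200:225,302:322])
print("top handle",onz("top",[(311.4,211.8)],.119), "scene",onz("scene",[(311.5,204)],.119))
# stand top corners (top crop) 
c=np.array([(50,150),(200,147),(208,296),(58,303)])/4.7+[285,165]
P=onz("top",c,.058);print("stand corners",P,P.mean(0),np.linalg.norm(np.diff(P,axis=0),axis=1))
c=np.array([(305,105),(460,97),(468,245),(318,258)])/4.7+[285,165]
P=onz("top",c,.058);print("stand2",P.mean(0))
c=np.array([(560,138),(768,157),(752,360),(545,342)])/4.7+[285,165]
P=onz("top",c,.022);print("tray",P,P.mean(0),np.linalg.norm(np.diff(P,axis=0),axis=1))
print("oto top",onz("top",np.array([(432,160)])/4.7+[285,165],.165))
E
```

```text
[[144 139 183 225 232 166 134 143 143 143 148 143 146 140 129 212 222 218
  219 217]
 [138 133 213 228 231 163 138 138 143 144 140 143 147 144 131 211 223 220
  220 217]
 [142 130 205 228 230 164 140 138 141 148 145 141 145 141 132 211 226 219
  220 219]
 [136 182 222 222 227 163 139 143 140 146 145 143 144 138 134 211 223 220
  220 220]
 [129 211 226 226 227 164 136 147 143 145 147 150 141 140 135 210 223 220
  222 218]
 [181 220 223 225 230 167 142 127 120 125 134 148 148 146 134 215 222 218
  218 220]
 [214 227 222 224 231 154 111  90  76  82  92 103 129 142 134 209 223 220
  219 219]
 [208 224 219 226 218 131  66  76  95 103  96  66  88 122 130 214 225 221
  218 219]
 [219 223 220 229 170 108 101 112 127 130 130  91  72 106 132 213 228 219
  220 220]
 [226 223 223 217 129  98 121 127 125 120 128 122  84  87 105 214 224 221
  219 220]
 [221 221 225 197 123 113 123 125 129 124 123 122 111  92  78 211 227 220
  220 220]
 [221 222 226 193 127 113 123 122 123 123 121 132 117 112  85 192 225 222
  220 219]
 [219 219 225 200 133 116 121 124 123 121 124 124 120 108  87 177 221 223
  220 
[... 952 characters left out ...]
8 219 219 219 219 219 220 218 217 220 221 220 220 219 219 223
  221 221]]
top handle [[0.50238994 0.44808167 0.119     ]] scene [[0.50446543 0.44905388 0.119     ]]
stand corners [[0.54734289 0.49259482 0.058     ]
 [0.54872604 0.40617132 0.058     ]
 [0.46294117 0.40202816 0.058     ]
 [0.4593237  0.48783068 0.058     ]] [0.50458345 0.44715625 0.058     ] [0.08643457 0.08588486 0.08587874]
stand2 [0.53150938 0.2979382  0.058     ]
tray [[0.55733683 0.1901625  0.022     ]
 [0.54543895 0.06408794 0.022     ]
 [0.42391587 0.07765353 0.022     ]
 [0.43564917 0.20183214 0.022     ]] [0.4905852  0.13343403 0.022     ] [0.12663473 0.1222779  0.12473171]
oto top [[0.52958693 0.28673928 0.165     ]]
```

The crop confirms A: a plain grey handle upright in its stand, with its top at scene (311,204) and top (311,212). The two views agree to 2 mm, giving (0.503, 0.4485). Next I check the surroundings and work out the approach in tool axes.

```bash
python3 - <<'E'
from h import *
s=r.read_state();M=R.from_quat(s["eef_rot"]).as_matrix();print(np.round(M,3))
print("yaw tooly",np.degrees(np.arctan2(M[1,1],M[0,1])))
for tgt in([.503,.4485,.20],):
    print("delta tool",M.T@(np.array(tgt)-s["ee_pos"]))
for z in(.1,.15,.2,.25): 
    print(z,"bin ctr",onz("top",[(282,138),(297,180),(310,170),(312,150)],z)[:,:2].round(3).tolist())
# bin top rim in scene
print([onz("scene",[(265,175),(180,185)],z)[:,:2].round(3).tolist() for z in(.1,.15,.2)])
E
```

```text
[[-0.     0.385  0.923]
 [-0.001  0.923 -0.385]
 [-1.    -0.001  0.   ]]
yaw tooly 67.38149301919391
delta tool [ 0.03897167 -0.01724096  0.29181605]
0.1 bin ctr [[0.7, 0.526], [0.587, 0.486], [0.613, 0.452], [0.667, 0.447]]
0.15 bin ctr [[0.686, 0.521], [0.58, 0.483], [0.605, 0.45], [0.655, 0.445]]
0.2 bin ctr [[0.673, 0.516], [0.572, 0.479], [0.596, 0.449], [0.644, 0.444]]
0.25 bin ctr [[0.66, 0.51], [0.564, 0.476], [0.587, 0.447], [0.632, 0.443]]
[[[0.663, 0.414], [0.792, 0.548]], [[0.614, 0.46], [0.732, 0.583]], [[0.565, 0.506], [0.673, 0.619]]]
```

```bash
python3 -m inch '[{"translation":[0,-0.2,3],"spin":0},{"translation":[0,-0.2,3],"spin":0},{"translation":[0,-0.2,3],"spin":0},{"translation":[0,-0.2,3],"spin":0},{"translation":[0,-0.2,3],"spin":0},{"translation":[0,-0.2,3],"spin":0},{"translation":[0,-0.2,3],"spin":0},{"translation":[0,-0.2,3],"spin":0},{"translation":[0,0,0],"spin":-7.5},{"translation":[0,0,0],"spin":-7.5},{"translation":[0,0,0],"spin":-7.5},{"translation":[0,0,0],"spin":-7.5},{"translation":[0,0,0],"spin":-7.5},{"translation":[0,0,0],"spin":-7.5},{"translation":[0,0,0],"spin":0}]' 0 60
cat > st.py <<'E'
from h import *
import sys
s=r.read_state();M=R.from_quat(s["eef_rot"]).as_matrix()
print("t",s["time"],"p",s["ee_pos"].round(4),"yaw",np.degrees(np.arctan2(M[1,1],M[0,1])).round(1),"tilt",M[2].round(4),"F",s["ft_force"].round(1),"T",s["torque"].round(2),"w",round(s["width"],4))
print("q",s["joint_positions"].round(3))
if len(sys.argv)>3:
    d=np.array([float(a) for a in sys.argv[1:4]])-s["ee_pos"];print("tool delta cm",(M.T@d*100).round(2))
E
python3 st.py .503 .4485 .2
python3 - <<'E'
from h import *
s=r.read_state();im=optics.camera("wrist");cv2.imwrite("pics/w1.png",im[:,:,::-1])
T=wristT(s);print(proj("wrist",[[.503,.4485,.119]],T))
E
```

```text
time: 2.02
ee_pos: [0.4611, 0.464, 0.2326]
eef_rot: [-0.149, 0.695, 0.143, 0.689]
ft_force: [0.2, -0.2, 0.0]
width: 0.0871
t 2.025 p [0.4611 0.464  0.2326] yaw 113.8 tilt [-0.9999 -0.0061 -0.01  ] F [ 0.2 -0.2  0. ] T [0.07 0.02 0.  ] w 0.0871
q [-0.809  0.409 -0.069  1.372  0.029  1.373  1.108]
tool delta cm [ 3.25 -3.09  3.24]
[[293.79607816 231.85826893]]
```

View pics/w1.png

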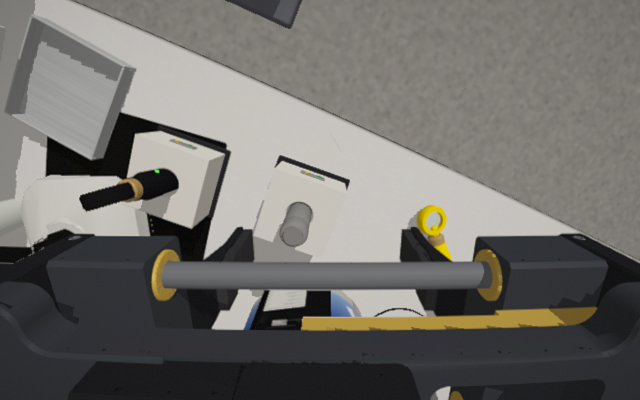

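The wrist view shows the handle top at about (293,232), where my estimate projects (294,232), so three views agree. Moving above it.

```bash
python3 -m inch '[{"translation":[0.8,-0.8,0.8],"spin":0},{"translation":[0.8,-0.8,0.8],"spin":0},{"translation":[0.8,-0.8,0.8],"spin":0},{"translation":[0.8,-0.8,0.8],"spin":0},{"translation":[0,0,0],"spin":0}]' 
python3 st.py .503 .4485 .093
python3 - <<'E'
from h import *
s=r.read_state();im=optics.camera("wrist");T=wristT(s);p=proj("wrist",[[.503,.4485,.119]],T)[0];print(p)
x,y=p.astype(int);c=im[y-60:y+60,x-80:x+80,::-1]
cv2.imwrite("pics/w2.png",cv2.resize(c,None,fx=5,fy=5,interpolation=2))
E
```

```text
time: 2.7
ee_pos: [0.5069, 0.4445, 0.1967]
eef_rot: [-0.146, 0.696, 0.139, 0.689]
ft_force: [0.1, 0.8, -0.1]
width: 0.0871
t 2.7 p [0.5069 0.4445 0.1967] yaw 113.3 tilt [-0.9999 -0.0079 -0.0114] F [ 0.1  0.8 -0.1] T [ 0.09  0.04 -0.01] w 0.0871
q [-0.756  0.472 -0.048  1.358  0.025  1.325  1.173]
tool delta cm [10.37  0.61 -0.08]
[333.70347794 209.32667884]
```

View pics/w2.png

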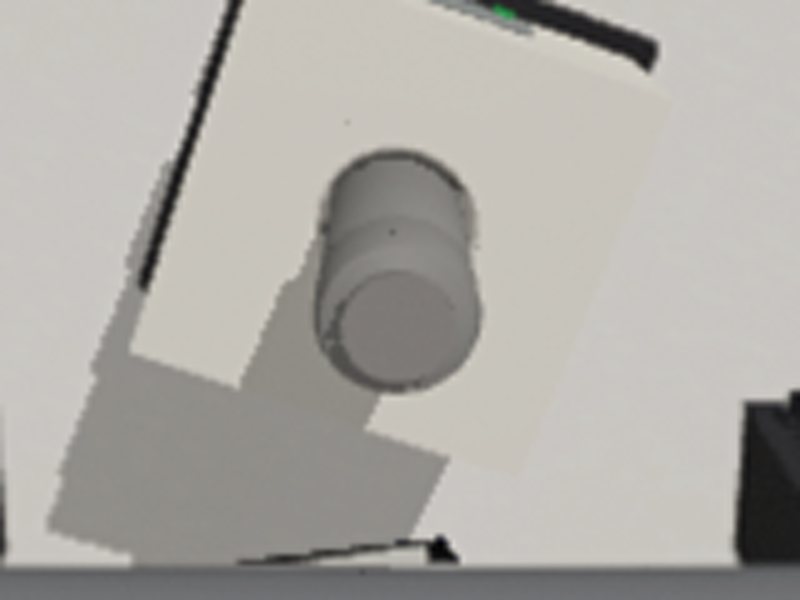

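```bash
python3 - <<'E'
from h import *
s=r.read_state();T=wristT(s)
print(onz("wrist",[(332.6,214.2)],.119,T), "scaleedges",onz("wrist",[(253+340/5,214.2),(253+457/5,214.2)],.119,T))
print("full-diam circle at z~.113", onz("wrist",[(332.6,149+310/5)],.113,T), onz("wrist",[(253+315/5,211),(253+481/5,211)],.113,T))
# mouth: circle arc on stand top: back edge
print("mouth far edge",onz("wrist",[(253+398/5,149+148/5)],.058,T))
# scene view of top centre
print(onz("scene",[(311.5,204),(311.5,203)],.119))
# stand top corners
print(onz("wrist",[(253+130/5,149+350/5),(253+520/5,149+472/5),(253+668/5,149+95/5)],.058,T))
E
```

```text
[[0.50670708 0.45016163 0.119     ]] scaleedges [[0.51036756 0.4417161  0.119     ]
 [0.50298677 0.45875123 0.119     ]]
full-diam circle at z~.113 [[0.50604791 0.44995726 0.113     ]] [[0.51140946 0.43758589 0.113     ]
 [0.50069227 0.4623251  0.113     ]]
mouth far edge [[0.4919836  0.44458026 0.058     ]]
[[0.50446543 0.44905388 0.119     ]
 [0.50633194 0.44666145 0.119     ]]
[[0.55193072 0.41140736 0.058     ]
 [0.54481237 0.49531725 0.058     ]
 [0.46162484 0.48831019 0.058     ]]
```

```bash
python3 st.py .5055 .4495 .093
```

```text
t 2.75 p [0.5063 0.4452 0.1973] yaw 113.3 tilt [-0.9999 -0.0073 -0.0109] F [ 0.7 -0.  -0.6] T [ 0.05 -0.01  0.03] w 0.0872
q [-0.756  0.472 -0.048  1.358  0.025  1.325  1.172]
tool delta cm [10.42  0.51  0.21]
```

```bash
python3 -m inch '[{"translation":[0.5,0.4,0.2],"spin":0},{"translation":[1.5,0.1,0],"spin":0},{"translation":[1.5,0,0],"spin":0},{"translation":[1.5,0,0],"spin":0},{"translation":[1.5,0,0],"spin":0},{"translation":[1.5,0,0],"spin":0},{"translation":[0,0,0],"spin":0}]'; python3 st.py .5055 .4495 .093;  python3 - <<'E'
from h import *
s=r.read_state();im=optics.camera("wrist");cv2.imwrite("pics/w3.png",im[:,:,::-1])
E
```

```text
time: 3.62
ee_pos: [0.5036, 0.4509, 0.1108]
eef_rot: [-0.147, 0.696, 0.14, 0.689]
ft_force: [0.2, -0.4, -0.5]
width: 0.087
t 3.625 p [0.5036 0.4509 0.1108] yaw 113.5 tilt [-0.9999 -0.0069 -0.0125] F [ 0.2 -0.4 -0.5] T [0.04 0.06 0.03] w 0.087
q [-0.761  0.541 -0.053  1.443  0.031  1.173  1.161]
tool delta cm [ 1.78 -0.19  0.14]
```

View pics/w3.png

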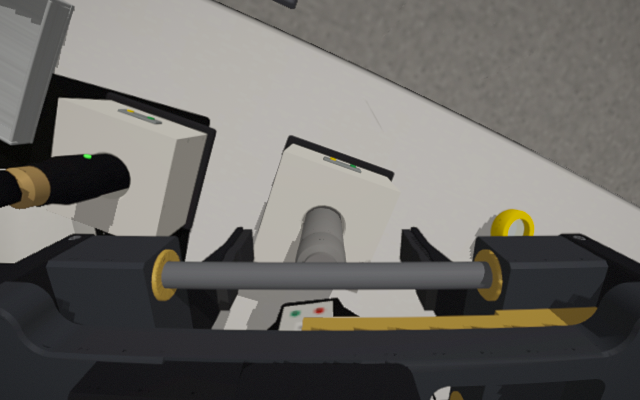

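```bash
python3 - <<'E'
from h import *
im=cv2.imread("pics/w3.png");c=im[190:265,270:380];cv2.imwrite("pics/w3c.png",cv2.resize(c,None,fx=7,fy=7,interpolation=2))
s=r.read_state();T=wristT(s);print(proj("wrist",[[.5055,.4495,.058]],T))
E
```

```text
[[323.59053697 223.24448105]]
```

View pics/w3c.png

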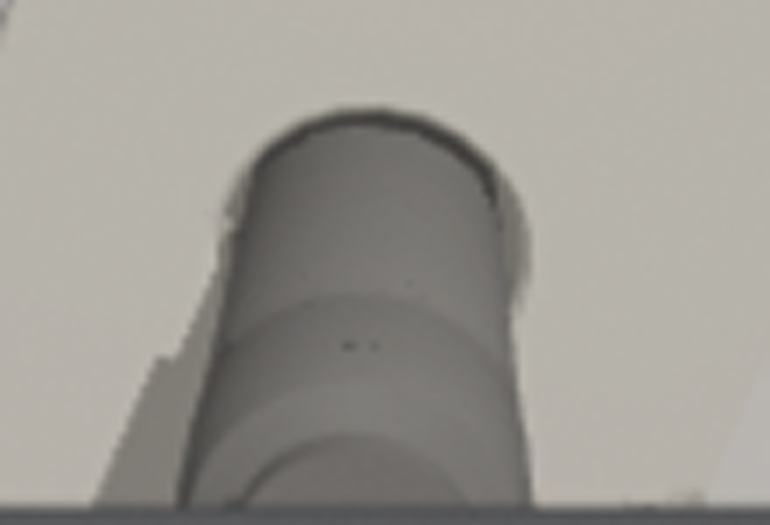

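The mouth is centred at about (324,224) against a projected (323.6,223.2), so my estimate holds. Going down the last 18 mm.

```bash
python3 -m inch '[{"translation":[0.6,-0.2,0.2],"spin":0},{"translation":[0.6,0,0],"spin":0},{"translation":[0.6,0,0],"spin":0},{"translation":[0,0,0],"spin":0}]'; python3 st.py .5055 .4495 .093
```

```text
time: 4.18
ee_pos: [0.5075, 0.4504, 0.094]
eef_rot: [-0.146, 0.695, 0.141, 0.69]
ft_force: [0.6, 0.4, 0.8]
width: 0.0872
t 4.175 p [0.5075 0.4504 0.094 ] yaw 113.4 tilt [-0.9999 -0.0056 -0.0089] F [0.6 0.4 0.8] T [0.08 0.03 0.01] w 0.0872
q [-0.757  0.559 -0.052  1.453  0.032  1.141  1.165]
tool delta cm [ 0.1  -0.01 -0.21]
```

```bash
python3 -m inch '[{"translation":[0.1,0,-0.2],"spin":0},{"translation":[0,0,0],"spin":0}]'; python3 st.py .5055 .4495 .093
```

```text
time: 4.42
ee_pos: [0.5055, 0.4498, 0.0932]
eef_rot: [-0.146, 0.695, 0.141, 0.69]
ft_force: [-1.6, -0.0, 0.4]
width: 0.0872
t 4.425 p [0.5055 0.4498 0.0932] yaw 113.4 tilt [-0.9999 -0.0053 -0.0086] F [-1.6 -0.   0.4] T [ 0.07 -0.03 -0.03] w 0.0872
q [-0.758  0.556 -0.053  1.459  0.032  1.137  1.164]
tool delta cm [ 0.02 -0.03 -0.01]
```

```bash
python3 -m inch '[{"translation":[0,0,0],"spin":0},{"translation":[0,0,0],"spin":0},{"translation":[0,0,0],"spin":0},{"translation":[0,0,0],"spin":0},{"translation":[0,0,0],"spin":0},{"translation":[0,0,0],"spin":0}]' 1 60; python3 st.py .5055 .4495 .093
```

```text
time: 5.18
ee_pos: [0.5057, 0.4499, 0.0938]
eef_rot: [-0.146, 0.695, 0.141, 0.69]
ft_force: [0.2, -0.5, -0.3]
width: 0.0349
t 5.175 p [0.5057 0.4499 0.0938] yaw 113.4 tilt [-1.     -0.005  -0.0078] F [ 0.2 -0.5 -0.3] T [ 0.06  0.02 -0.01] w 0.0349
q [-0.758  0.556 -0.053  1.459  0.032  1.137  1.163]
tool delta cm [ 0.08 -0.03 -0.04]
```

```bash
python3 -m inch '[{"translation":[0,0,0],"spin":0},{"translation":[0,0,0],"spin":0},{"translation":[0,0,0],"spin":0},{"translation":[0,0,0],"spin":0}]' 1 60; python3 st.py .5055 .4495 .093
```

```text
time: 5.68
ee_pos: [0.506, 0.4493, 0.0939]
eef_rot: [-0.146, 0.695, 0.141, 0.69]
ft_force: [0.6, -1.2, 0.9]
width: 0.0267
t 5.675 p [0.506  0.4493 0.0939] yaw 113.4 tilt [-0.9999 -0.006  -0.0081] F [ 0.6 -1.2  0.9] T [-0.16  0.05 -0.02] w 0.0267
q [-0.758  0.555 -0.052  1.459  0.033  1.138  1.164]
tool delta cm [ 0.09  0.03 -0.03]
```

```bash
python3 -m inch '[{"translation":[0,0,0],"spin":7},{"translation":[-0.03,0,0],"spin":7},{"translation":[-0.03,0,0],"spin":7},{"translation":[-0.03,0,0],"spin":7},{"translation":[-0.03,0,0],"spin":7}]'; python3 st.py .5055 .4495 .093
```

```text
time: 6.3
ee_pos: [0.5057, 0.449, 0.094]
eef_rot: [0.073, 0.704, -0.081, 0.701]
ft_force: [1.7, 0.6, -1.4]
width: 0.0262
t 6.3 p [0.5057 0.449  0.094 ] yaw 77.5 tilt [-0.9999 -0.0109 -0.0033] F [ 1.7  0.6 -1.4] T [ 0.22 -0.44  0.25] w 0.0262
q [-0.844  0.554  0.068  1.465 -0.036  1.135  0.581]
tool delta cm [ 0.1   0.05 -0.03]
```

```bash
python3 -m inch '[{"translation":[0,0,0],"spin":-7},{"translation":[-0.06,0,0],"spin":-7},{"translation":[-0.06,0,0],"spin":-7},{"translation":[-0.06,0,0],"spin":-7},{"translation":[-0.06,0,0],"spin":-7}]'; python3 st.py .5055 .4495 .093; python3 -m inch '[{"translation":[-0.06,0,0],"spin":-7},{"translation":[-0.06,0,0],"spin":-7},{"translation":[-0.06,0,0],"spin":-7},{"translation":[-0.06,0,0],"spin":-7},{"translation":[0,0,0],"spin":-7}]'; python3 st.py .5055 .4495 .093
```

```text
time: 6.92
ee_pos: [0.5056, 0.4499, 0.0945]
eef_rot: [-0.146, 0.695, 0.14, 0.69]
ft_force: [1.7, 0.8, -3.8]
width: 0.0262
t 6.925 p [0.5056 0.4499 0.0945] yaw 113.3 tilt [-0.9999 -0.0061 -0.0084] F [ 1.7  0.8 -3.8] T [ 0.3  -0.38 -0.21] w 0.0262
q [-0.758  0.555 -0.052  1.458  0.033  1.139  1.161]
tool delta cm [ 0.15 -0.03 -0.02]
time: 7.55
ee_pos: [0.5068, 0.4489, 0.095]
eef_rot: [-0.352, 0.618, 0.348, 0.611]
ft_force: [1.0, 0.0, 0.8]
width: 0.0264
t 7.55 p [0.5068 0.4489 0.095 ] yaw 149.3 tilt [-9.999e-01 -7.000e-04 -1.070e-02] F [1.  0.  0.8] T [ 0.25 -0.04 -0.31] w 0.0264
q [-0.672  0.562 -0.17   1.451  0.102  1.148  1.746]
tool delta cm [ 0.2   0.14 -0.01]
```

```bash
python3 -m inch '[{"translation":[0,0,0],"spin":7},{"translation":[-0.12,0,0],"spin":7},{"translation":[-0.12,0,0],"spin":7},{"translation":[-0.12,0,0],"spin":7},{"translation":[-0.12,0,0],"spin":7}]'; python3 st.py .5055 .4495 .093; python3 -m inch '[{"translation":[-0.12,0,0],"spin":7},{"translation":[-0.12,0,0],"spin":7},{"translation":[-0.12,0,0],"spin":7},{"translation":[-0.12,0,0],"spin":7},{"translation":[0,0,0],"spin":7}]'; python3 st.py .5055 .4495 .093;python3 - <<'E'
from h import *
cv2.imwrite("pics/s4.png",cv2.resize(optics.camera("scene")[140:290,230:390,::-1],None,fx=4,fy=4,interpolation=2))
E
```

```text
time: 8.18
ee_pos: [0.5058, 0.4474, 0.0958]
eef_rot: [-0.148, 0.696, 0.14, 0.689]
ft_force: [3.2, -0.3, -6.5]
width: 0.0261
t 8.175 p [0.5058 0.4474 0.0958] yaw 113.5 tilt [-0.9999 -0.0088 -0.0127] F [ 3.2 -0.3 -6.5] T [ 0.13 -0.85  0.23] w 0.0261
q [-0.756  0.554 -0.052  1.456  0.034  1.147  1.166]
tool delta cm [0.28 0.2  0.06]
time: 8.8
ee_pos: [0.5064, 0.4487, 0.0974]
eef_rot: [0.073, 0.705, -0.082, 0.701]
ft_force: [2.9, 1.6, 0.6]
width: 0.0263
t 8.8 p [0.5064 0.4487 0.0974] yaw 77.4 tilt [-0.9999 -0.013  -0.0035] F [2.9 1.6 0.6] T [ 0.45 -0.47  0.32] w 0.0263
q [-0.843  0.553  0.067  1.459 -0.034  1.144  0.581]
tool delta cm [ 0.44  0.06 -0.11]
```

View pics/s4.png

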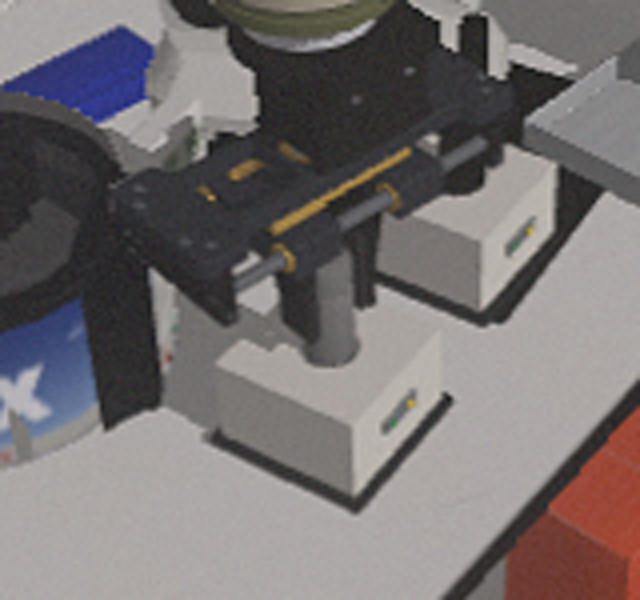

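The stand sits flat on its plate (front corner at crop (355,505)), and that swing rose 2.4 mm at under 7 N. I'll raise the rise command a little and continue.

```bash
python3 -m inch '[{"translation":[0,0,0],"spin":-7},{"translation":[-0.16,0,0],"spin":-7},{"translation":[-0.16,0,0],"spin":-7},{"translation":[-0.16,0,0],"spin":-7},{"translation":[-0.16,0,0],"spin":-7}]'; python3 st.py .5055 .4495 .093; python3 -m inch '[{"translation":[-0.16,0,0],"spin":-7},{"translation":[-0.16,0,0],"spin":-7},{"translation":[-0.16,0,0],"spin":-7},{"translation":[-0.16,0,0],"spin":-7},{"translation":[0,0,0],"spin":-7}]'; python3 st.py .5055 .4495 .093
```

```text
time: 9.48
ee_pos: [0.5045, 0.4493, 0.0992]
eef_rot: [-0.149, 0.696, 0.141, 0.688]
ft_force: [4.3, 2.3, -7.2]
width: 0.0259
t 9.475 p [0.5045 0.4493 0.0992] yaw 113.7 tilt [-0.9999 -0.0081 -0.0143] F [ 4.3  2.3 -7.2] T [ 0.7  -1.05 -0.26] w 0.0259
q [-0.758  0.553 -0.054  1.451  0.033  1.155  1.167]
tool delta cm [ 0.61 -0.01  0.11]
time: 10.1
ee_pos: [0.5057, 0.4489, 0.1014]
eef_rot: [-0.358, 0.616, 0.353, 0.606]
ft_force: [1.8, 1.3, 1.2]
width: 0.026
t 10.1 p [0.5057 0.4489 0.1014] yaw 150.4 tilt [-0.9999  0.0018 -0.0161] F [1.8 1.3 1.2] T [ 0.38 -0.26 -0.21] w 0.026
q [-0.671  0.558 -0.173  1.442  0.102  1.166  1.764]
tool delta cm [0.84 0.04 0.05]
```

```bash
python3 -m inch '[{"translation":[0,0,0],"spin":7},{"translation":[-0.15,0,0],"spin":7},{"translation":[-0.15,0,0],"spin":7},{"translation":[-0.15,0,0],"spin":7},{"translation":[-0.15,0,0],"spin":7},{"translation":[-0.15,0,0],"spin":7},{"translation":[-0.15,0,0],"spin":7},{"translation":[-0.15,0,0],"spin":7},{"translation":[-0.15,0,0],"spin":7},{"translation":[0,0,0],"spin":7}]'; python3 st.py .5055 .4495 .093; python3 -m inch '[{"translation":[0,0,0],"spin":-7},{"translation":[-0.15,0,0],"spin":-7},{"translation":[-0.15,0,0],"spin":-7},{"translation":[-0.15,0,0],"spin":-7},{"translation":[-0.15,0,0],"spin":-7}]'; python3 st.py .5055 .4495 .093
python3 - <<'E'
from h import *
cv2.imwrite("pics/s5.png",cv2.resize(optics.camera("scene")[140:290,230:390,::-1],None,fx=4,fy=4,interpolation=2))
E
```

```text
time: 11.35
ee_pos: [0.5064, 0.4488, 0.1049]
eef_rot: [0.058, 0.707, -0.069, 0.701]
ft_force: [2.2, 1.5, 2.2]
width: 0.0265
t 11.35 p [0.5064 0.4488 0.1049] yaw 79.7 tilt [-0.9998 -0.0164 -0.0068] F [2.2 1.5 2.2] T [ 0.39 -0.53  0.25] w 0.0265
q [-0.836  0.549  0.058  1.448 -0.029  1.163  0.617]
tool delta cm [ 1.19  0.07 -0.09]
time: 11.98
ee_pos: [0.5048, 0.4495, 0.1066]
eef_rot: [-0.165, 0.694, 0.156, 0.683]
ft_force: [3.3, 2.1, -6.7]
width: 0.0265
t 11.975 p [0.5048 0.4495 0.1066] yaw 116.3 tilt [-0.9998 -0.0085 -0.0184] F [ 3.3  2.1 -6.7] T [ 0.83 -0.98 -0.23] w 0.0265
q [-0.752  0.549 -0.062  1.44   0.037  1.174  1.209]
tool delta cm [ 1.36 -0.03  0.09]
```

View pics/s5.png

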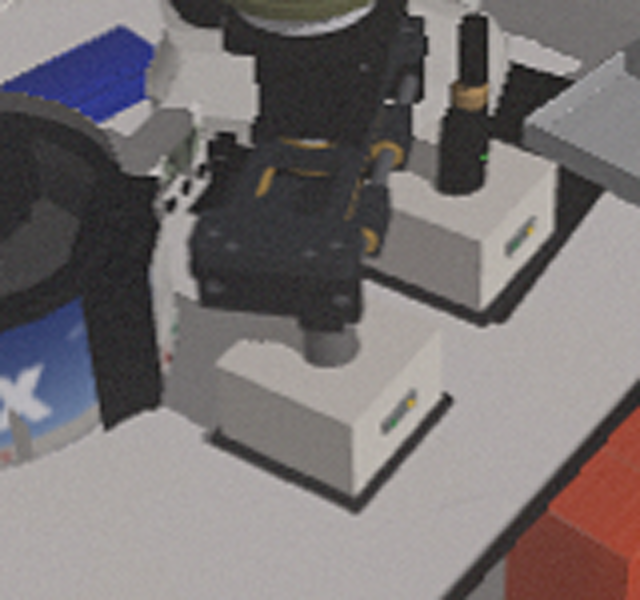

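The stand is unmoved: its corners are at the same pixels, (355,505) and (440,335). Carrying on.

```bash
python3 -m inch '[{"translation":[-0.15,0,0],"spin":-7},{"translation":[-0.15,0,0],"spin":-7},{"translation":[-0.15,0,0],"spin":-7},{"translation":[-0.15,0,0],"spin":-7},{"translation":[0,0,0],"spin":-6}]'; python3 -m inch '[{"translation":[0,0,0],"spin":7},{"translation":[-0.15,0,0],"spin":7},{"translation":[-0.15,0,0],"spin":7},{"translation":[-0.15,0,0],"spin":7},{"translation":[-0.15,0,0],"spin":7},{"translation":[-0.15,0,0],"spin":7},{"translation":[-0.15,0,0],"spin":7},{"translation":[-0.15,0,0],"spin":7},{"translation":[-0.15,0,0],"spin":7},{"translation":[0,0,0],"spin":7}]'; python3 st.py .5055 .4495 .093; 
python3 - <<'E'
from h import *
cv2.imwrite("pics/s6.png",cv2.resize(optics.camera("scene")[140:290,230:390,::-1],None,fx=4,fy=4,interpolation=2))
E
```

```text
time: 12.65
ee_pos: [0.5057, 0.449, 0.109]
eef_rot: [-0.364, 0.615, 0.358, 0.601]
ft_force: [3.3, 1.6, 2.8]
width: 0.0265
time: 13.9
ee_pos: [0.5066, 0.449, 0.1134]
eef_rot: [0.06, 0.708, -0.073, 0.7]
ft_force: [2.5, 1.5, 0.9]
width: 0.0263
t 13.9 p [0.5066 0.449  0.1134] yaw 79.2 tilt [-0.9998 -0.0198 -0.0089] F [2.5 1.5 0.9] T [ 0.28 -0.75  0.29] w 0.0263
q [-0.836  0.544  0.059  1.435 -0.029  1.184  0.608]
tool delta cm [ 2.04  0.07 -0.1 ]
```

View pics/s6.png

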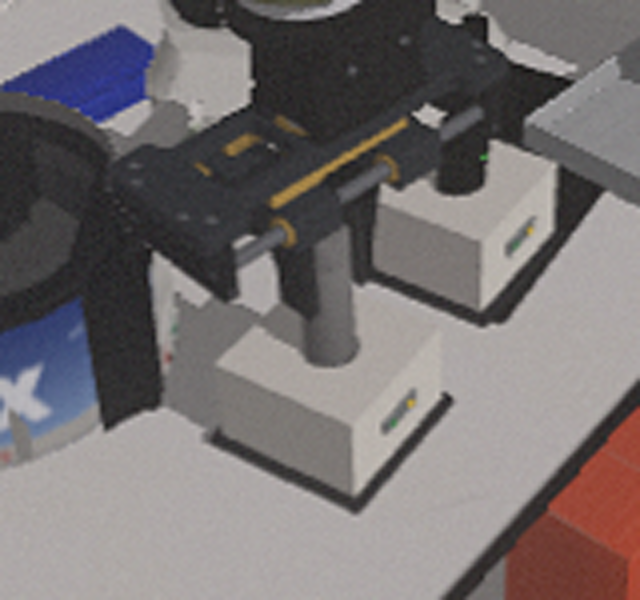

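```bash
python3 -m inch '[{"translation":[0,0,0],"spin":-7},{"translation":[-0.15,0,0],"spin":-7},{"translation":[-0.15,0,0],"spin":-7},{"translation":[-0.15,0,0],"spin":-7},{"translation":[-0.15,0,0],"spin":-7},{"translation":[-0.15,0,0],"spin":-7},{"translation":[-0.15,0,0],"spin":-7},{"translation":[-0.15,0,0],"spin":-7},{"translation":[-0.15,0,0],"spin":-7},{"translation":[0,0,0],"spin":-7}]'; python3 st.py .5055 .4495 .093;python3 -m inch '[{"translation":[0,0,0],"spin":7},{"translation":[-0.15,0,0],"spin":7},{"translation":[-0.15,0,0],"spin":7},{"translation":[-0.15,0,0],"spin":7},{"translation":[-0.15,0,0],"spin":7},{"translation":[-0.15,0,0],"spin":7},{"translation":[-0.15,0,0],"spin":7},{"translation":[-0.15,0,0],"spin":7},{"translation":[-0.15,0,0],"spin":7},{"translation":[0,0,0],"spin":7}]'; python3 st.py .5055 .4495 .093
```

```text
time: 15.2
ee_pos: [0.5059, 0.4491, 0.1179]
eef_rot: [-0.367, 0.615, 0.361, 0.598]
ft_force: [2.7, 1.7, -0.1]
width: 0.0266
t 15.2 p [0.5059 0.4491 0.1179] yaw 151.9 tilt [-0.9997  0.005  -0.0245] F [ 2.7  1.7 -0.1] T [ 0.57 -0.76 -0.25] w 0.0266
q [-0.67   0.55  -0.176  1.418  0.1    1.207  1.793]
tool delta cm [2.49 0.04 0.08]
time: 16.45
ee_pos: [0.506, 0.4495, 0.1242]
eef_rot: [0.048, 0.71, -0.063, 0.699]
ft_force: [-0.4, -0.1, -0.6]
width: 0.0265
t 16.45 p [0.506  0.4495 0.1242] yaw 81.0 tilt [-0.9997 -0.022  -0.0137] F [-0.4 -0.1 -0.6] T [ 0.06 -0.09 -0.03] w 0.0265
q [-0.831  0.538  0.051  1.421 -0.026  1.209  0.637]
tool delta cm [ 3.12  0.06 -0.  ]
```

It has risen 30 mm and the moment fell to about 0, so the contacts have let go. I'll do one more turning half-swing, then go up.

```bash
python3 -m inch '[{"translation":[0,0,0],"spin":-7},{"translation":[-0.15,0,0],"spin":-7},{"translation":[-0.15,0,0],"spin":-7},{"translation":[-0.15,0,0],"spin":-7},{"translation":[-0.15,0,0],"spin":-6}]'; python3 st.py .5055 .4495 .093;python3 -m inch '[{"translation":[-0.4,0,0],"spin":0},{"translation":[-0.4,0,0],"spin":0},{"translation":[-0.6,0,0],"spin":0},{"translation":[-0.8,0,0],"spin":0},{"translation":[0,0,0],"spin":0}]'; python3 st.py .5055 .4495 .093
python3 - <<'E'
from h import *
cv2.imwrite("pics/s7.png",cv2.resize(optics.camera("scene")[140:290,230:390,::-1],None,fx=4,fy=4,interpolation=2))
E
```

```text
time: 17.08
ee_pos: [0.5051, 0.45, 0.13]
eef_rot: [-0.167, 0.696, 0.156, 0.68]
ft_force: [1.6, 0.7, -2.1]
width: 0.0262
t 17.075 p [0.5051 0.45   0.13  ] yaw 116.5 tilt [-0.9996 -0.01   -0.025 ] F [ 1.6  0.7 -2.1] T [ 0.32 -0.46  0.  ] w 0.0262
q [-0.752  0.535 -0.063  1.41   0.035  1.225  1.214]
tool delta cm [ 3.69 -0.02  0.11]
time: 17.7
ee_pos: [0.505, 0.4505, 0.1538]
eef_rot: [-0.166, 0.697, 0.155, 0.68]
ft_force: [1.1, -0.4, -1.3]
width: 0.0269
t 17.7 p [0.505  0.4505 0.1538] yaw 116.3 tilt [-0.9996 -0.0097 -0.0257] F [ 1.1 -0.4 -1.3] T [ 0.07 -0.    0.03] w 0.0269
q [-0.753  0.517 -0.062  1.384  0.032  1.268  1.213]
tool delta cm [ 6.08 -0.05  0.15]
```

View pics/s7.png

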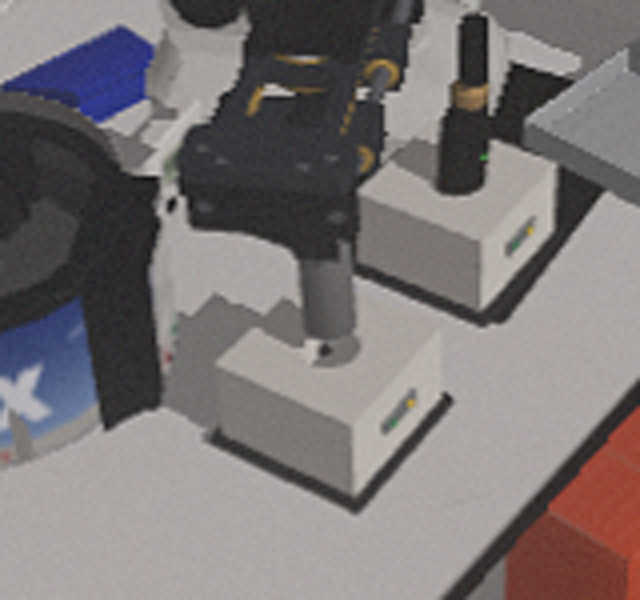

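The handle is fully out (its lower end at crop (330,335), above the mouth), and the stand is down. I'll go up 12 cm, square the tool to the world, and check the microscope clearance.

```bash
python3 -m inch '[{"translation":[-2,0,0],"spin":0},{"translation":[-2.5,0,0],"spin":0},{"translation":[-2.5,0,0],"spin":0},{"translation":[-2.5,0,0],"spin":0},{"translation":[-2.5,0,0],"spin":0},{"translation":[-1,0,0],"spin":6},{"translation":[0,0,0],"spin":7},{"translation":[0,0,0],"spin":7},{"translation":[0,0,0],"spin":6},{"translation":[0,0,0],"spin":0}]'; python3 st.py .475 .30 .28
python3 - <<'E'
from h import *
cv2.imwrite("pics/s8.png",optics.camera("scene")[:,:,::-1])
cv2.imwrite("pics/t8.png",optics.camera("top")[:,:,::-1])
for z in (.1,.2,.3): print(z,onz("top",[(412,158),(428,178),(398,140),(460,165),(360,175)],z)[:,:2].round(3).tolist())
E
```

```text
time: 19.0
ee_pos: [0.5074, 0.4536, 0.3007]
eef_rot: [-0.002, 0.712, -0.008, 0.702]
ft_force: [-0.0, -0.2, -1.9]
width: 0.0261
t 19.0 p [0.5074 0.4536 0.3007] yaw 89.6 tilt [-0.9998 -0.0142 -0.0137] F [-0.  -0.2 -1.9] T [0.05 0.05 0.  ] w 0.0261
q [-0.809  0.453  0.019  1.172 -0.008  1.537  0.771]
tool delta cm [  2.33 -15.36  -3.08]
0.1 [[0.645, 0.183], [0.592, 0.142], [0.694, 0.219], [0.626, 0.054], [0.6, 0.321]]
0.2 [[0.624, 0.206], [0.576, 0.169], [0.668, 0.238], [0.607, 0.09], [0.583, 0.331]]
0.3 [[0.603, 0.228], [0.56, 0.195], [0.642, 0.257], [0.588, 0.125], [0.567, 0.34]]
```

View pics/s8.png

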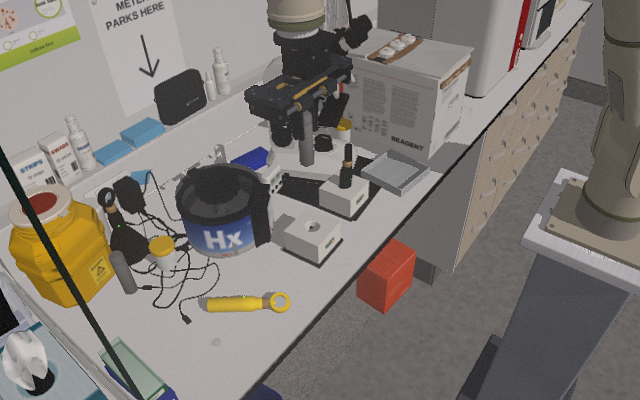

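View pics/t8.png

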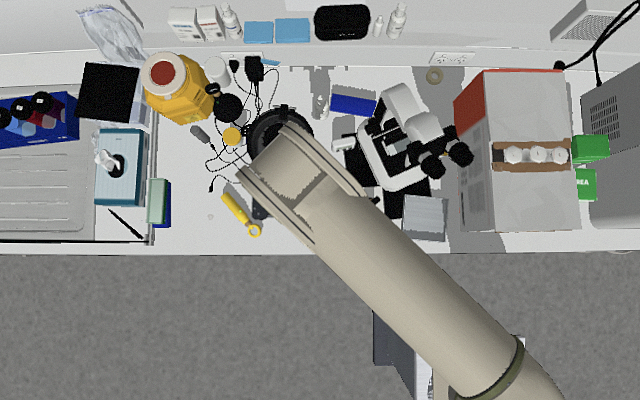

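```bash
python3 - <<'E'
import cv2
t=cv2.imread("pics/t8.png");s=cv2.imread("pics/s8.png")
cv2.imwrite("pics/t8c.png",cv2.resize(t[60:250,330:520],None,fx=3.1,fy=3.1,interpolation=2))
cv2.imwrite("pics/s8c.png",cv2.resize(s[0:200,320:520],None,fx=3,fy=3,interpolation=2))
E
```

```text
(no output)
```

View pics/t8c.png

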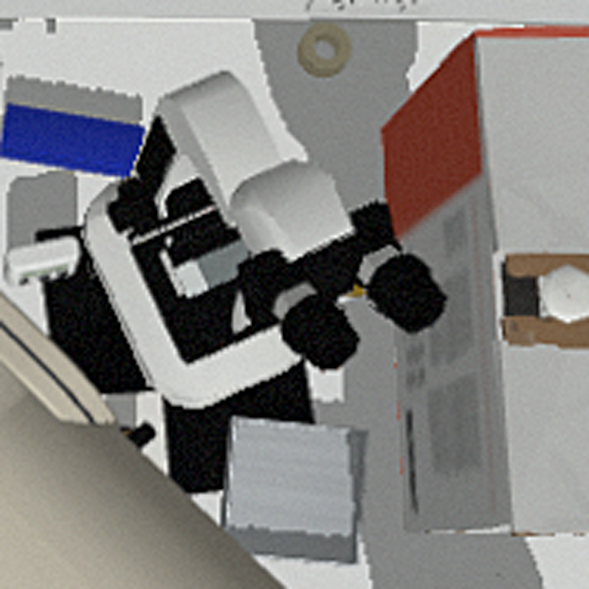

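View pics/s8c.png

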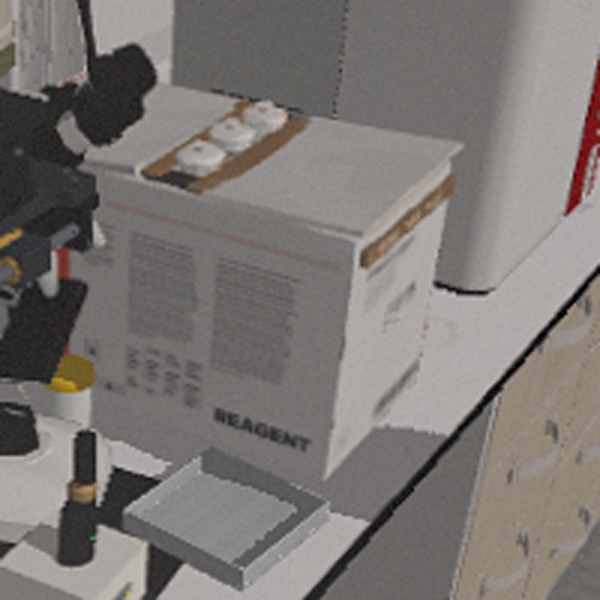

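```bash
python3 - <<'E'
from h import *
def tri(a,b):
    o1,d1=ray("top",[a]);o2,d2=ray("scene",[b]);d1=d1[0];d2=d2[0]
    k=np.linalg.lstsq(np.c_[d1,-d2],o2-o1,rcond=None)[0]
    p,q=o1+d1*k[0],o2+d2*k[1];return (p+q)/2,np.linalg.norm(p-q)
print("box bottom corner",onz("top",[(461.3,231)],0),onz("scene",[(428.5,159)],0))
print("box top corner",tri((496,231),(439,78)))
print("eyeR",tri((462,154.5),(364,24)))
print("eyeL as eyeR height",[onz("top",[(433,168),(433,179),(420,172)],z)[:,:2].round(3).tolist() for z in(.3,.35)])
print("box back top left edge",onz("top",[(484,118)],.25),onz("top",[(484,72)],.25))
E
```

```text
box bottom corner [[0.45360246 0.02241846 0.        ]] [[0.45238506 0.01727458 0.        ]]
box top corner (array([0.44942609, 0.02554977, 0.23756608]), np.float64(0.003514041509504692))
eyeR (array([0.592967  , 0.14276903, 0.36945659]), np.float64(0.006794377164536069))
eyeL as eyeR height [[[0.582, 0.184], [0.558, 0.185], [0.573, 0.212]], [[0.572, 0.198], [0.55, 0.199], [0.564, 0.224]]]
box back top left edge [[0.70821989 0.04555788 0.25      ]] [[0.82019988 0.0387912  0.25      ]]
```

Box corner at (0.45,0.025) is 0.24 tall, the eyepieces are at x≥0.55 and about 0.35 high, and the otoscope is at (0.53,0.29). So I'll place at (0.472,0.147) with the jaws along about 96°. That point is well inside the tray (centre (0.49,0.133)) and clear of everything. Transfer at z=0.3, pulling back first.

```bash
python3 -m inch '[{"translation":[0,0,-2],"spin":0},{"translation":[0,-1,-2],"spin":-3},{"translation":[0,-2,0],"spin":-3},{"translation":[0,-2.5,0],"spin":0},{"translation":[0,-2.5,0],"spin":0},{"translation":[0,-2.5,0],"spin":0},{"translation":[0,-2.5,0],"spin":0},{"translation":[0,-2.5,0],"spin":0},{"translation":[0,-2.5,0],"spin":0},{"translation":[0,-2,0],"spin":0},{"translation":[0,0,0],"spin":0}]'; python3 st.py .472 .147 .3
```

```text
time: 20.48
ee_pos: [0.4868, 0.2487, 0.3065]
eef_rot: [-0.049, 0.71, 0.04, 0.701]
ft_force: [0.1, -0.3, -0.2]
width: 0.0263
t 20.475 p [0.4868 0.2487 0.3065] yaw 97.3 tilt [-0.9998 -0.0112 -0.0139] F [ 0.1 -0.3 -0.2] T [ 0.08 -0.01 -0.03] w 0.0263
q [-0.624  0.141  0.073  1.555 -0.006  1.463  1.147]
tool delta cm [ 0.8  -9.9  -2.74]
```

```bash
python3 -m inch '[{"translation":[0,-2,-1],"spin":0},{"translation":[0,-2.5,-1],"spin":0},{"translation":[0,-2.5,-0.5],"spin":0},{"translation":[0,-2,0],"spin":0},{"translation":[0,-1,0],"spin":0},{"translation":[0,0,0],"spin":0}]'; python3 st.py .472 .147 .2;python3 - <<'E'
from h import *
s=r.read_state();im=optics.camera("wrist");cv2.imwrite("pics/w9.png",im[:,:,::-1]);np.save("w9T.npy",wristT(s))
cv2.imwrite("pics/s9.png",optics.camera("scene")[:,:,::-1])
E
```

```text
time: 21.22
ee_pos: [0.4734, 0.1503, 0.308]
eef_rot: [-0.053, 0.71, 0.045, 0.701]
ft_force: [0.0, 0.2, -1.3]
width: 0.0262
t 21.225 p [0.4734 0.1503 0.308 ] yaw 97.9 tilt [-0.9999 -0.009  -0.014 ] F [ 0.   0.2 -1.3] T [ 0.12 -0.05  0.02] w 0.0262
q [-0.536  0.025  0.136  1.677  0.002  1.456  1.309]
tool delta cm [10.8  -0.21 -0.03]
```

View pics/w9.png

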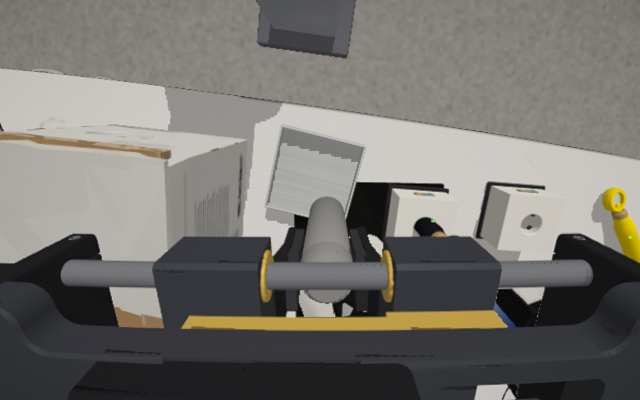

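View pics/s9.png

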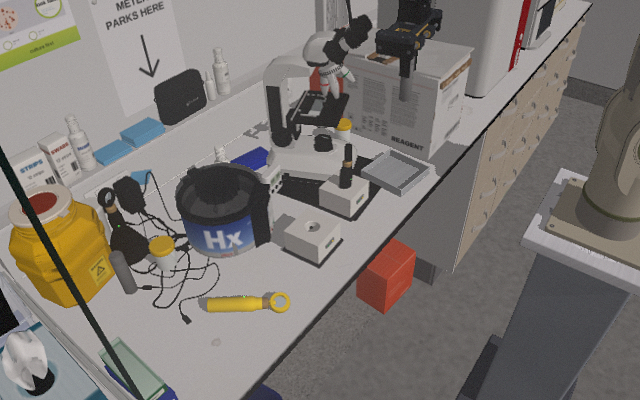

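```bash
python3 - <<'E'
from h import *
T=np.load("w9T.npy")
P=onz("wrist",[(284,127),(365,147),(266,209)],.022,T);print(P, (P[1]+P[2])/2)
s=r.read_state();M=R.from_quat(s["eef_rot"]).as_matrix();p=s["ee_pos"]
print(proj("wrist",[p+M[:,0]*.0795,p+M[:,0]*.0795-M[:,2]*.0135],T))
im=cv2.imread("pics/w9.png");cv2.imwrite("pics/w9c.png",cv2.resize(im[110:270,240:400],None,fx=4,fy=4,interpolation=2))
E
```

```text
[[0.42515077 0.08053723 0.022     ]
 [0.437067   0.19874474 0.022     ]
 [0.55022561 0.06572955 0.022     ]] [0.49364631 0.13223715 0.022     ]
[[327.38705674 209.82191641]
 [327.37564182 193.45822907]]
```

View pics/w9c.png

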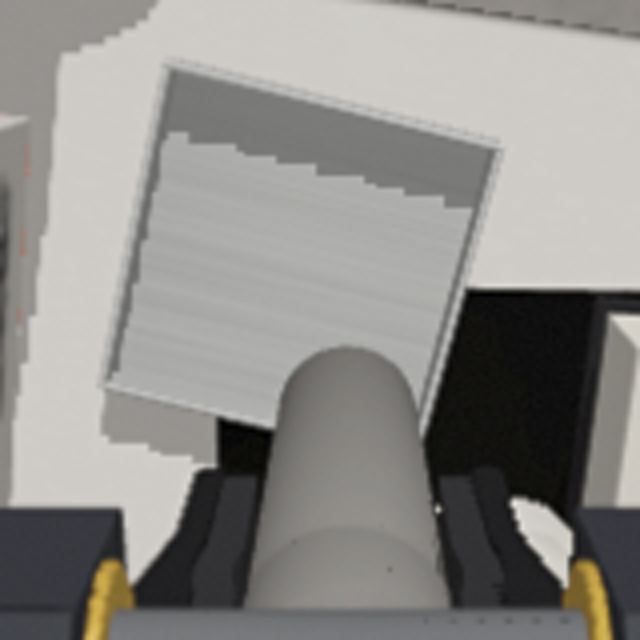

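Wrist tray centre (0.493,0.132) agrees with the top view's (0.491,0.133), and the handle hangs straight. Descending.

```bash
python3 -m inch '[{"translation":[1.5,-0.3,0.2],"spin":0},{"translation":[2.5,-0.2,0.2],"spin":0},{"translation":[2.5,0,0],"spin":0},{"translation":[2.5,0,0],"spin":0},{"translation":[2.5,0,0],"spin":0},{"translation":[2.5,0,0],"spin":0},{"translation":[2,0,0],"spin":0},{"translation":[2,0,0],"spin":0},{"translation":[0,0,0],"spin":0}]'; python3 st.py .477 .143 .083
```

```text
time: 22.45
ee_pos: [0.4717, 0.1475, 0.113]
eef_rot: [-0.056, 0.713, 0.048, 0.698]
ft_force: [-0.7, 0.2, -1.5]
width: 0.0261
t 22.45 p [0.4717 0.1475 0.113 ] yaw 98.5 tilt [-0.9997 -0.0106 -0.0218] F [-0.7  0.2 -1.5] T [ 0.03 -0.01 -0.  ] w 0.0261
q [-0.522  0.176  0.135  1.939 -0.021  1.053  1.34 ]
tool delta cm [ 3.   -0.49  0.52]
```

```bash
python3 -m inch '[{"translation":[1,-0.3,0.4],"spin":0},{"translation":[0.9,-0.1,0.2],"spin":0},{"translation":[0.4,0,0],"spin":0},{"translation":[0,0,0],"spin":0}]'; python3 st.py .477 .143 .083; python3 - <<'E'
from h import *
cv2.imwrite("pics/s10.png",cv2.resize(optics.camera("scene")[70:220,310:470,::-1],None,fx=4,fy=4,interpolation=2))
E
```

```text
time: 22.95
ee_pos: [0.4791, 0.1443, 0.0894]
eef_rot: [-0.056, 0.712, 0.048, 0.698]
ft_force: [0.3, -0.9, -1.7]
width: 0.0263
t 22.95 p [0.4791 0.1443 0.0894] yaw 98.5 tilt [-0.9997 -0.0101 -0.02  ] F [ 0.3 -0.9 -1.7] T [0.03 0.02 0.03] w 0.0263
q [-0.512  0.217  0.138  1.946 -0.029  1.002  1.357]
tool delta cm [ 0.65 -0.09 -0.21]
```

View pics/s10.png

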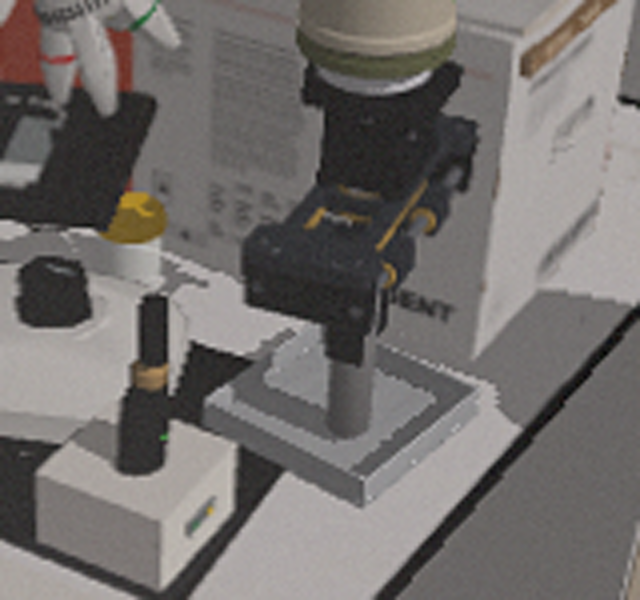

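The handle is over the tray floor, its lower end at crop (350,430), well clear of the walls. Lowering to contact.

```bash
python3 -m inch '[{"translation":[0.2,0,0],"spin":0},{"translation":[0.2,0,0],"spin":0},{"translation":[0.15,0,0],"spin":0}]'; python3 st.py .477 .143 .083;  python3 -m inch '[{"translation":[0.15,0,0],"spin":0},{"translation":[0.15,0,0],"spin":0}]'; python3 st.py .477 .143 .083
```

```text
time: 23.38
ee_pos: [0.4795, 0.1446, 0.0845]
eef_rot: [-0.056, 0.711, 0.048, 0.699]
ft_force: [-0.2, 0.4, -1.3]
width: 0.0262
t 23.375 p [0.4795 0.1446 0.0845] yaw 98.5 tilt [-0.9998 -0.0096 -0.0183] F [-0.2  0.4 -1.3] T [ 0.05 -0.   -0.02] w 0.0262
q [-0.512  0.224  0.138  1.95  -0.03   0.99   1.358]
tool delta cm [ 0.16 -0.12 -0.26]
time: 23.62
ee_pos: [0.48, 0.1446, 0.0827]
eef_rot: [-0.056, 0.711, 0.048, 0.699]
ft_force: [-7.8, -2.5, 24.4]
width: 0.0262
t 23.625 p [0.48   0.1446 0.0827] yaw 98.5 tilt [-0.9998 -0.0093 -0.0173] F [-7.8 -2.5 24.4] T [-0.77  1.89  0.01] w 0.0262
q [-0.511  0.227  0.138  1.951 -0.031  0.985  1.359]
tool delta cm [-0.02 -0.12 -0.32]
```

Floor contact at z=0.0827, as expected. I'll relax the pressure, then open.

```bash
python3 -m inch '[{"translation":[0,0,0],"spin":0},{"translation":[-0.02,0,0],"spin":0},{"translation":[0,0,0],"spin":0}]' 1 10; python3 st.py;  python3 -m inch '[{"translation":[0,0,0],"spin":0},{"translation":[0,0,0],"spin":0},{"translation":[0,0,0],"spin":0},{"translation":[0,0,0],"spin":0},{"translation":[0,0,0],"spin":0},{"translation":[0,0,0],"spin":0},{"translation":[0,0,0],"spin":0}]' 0; python3 st.py; python3 - <<'E'
from h import *
cv2.imwrite("pics/s11.png",cv2.resize(optics.camera("scene")[70:220,310:470,::-1],None,fx=4,fy=4,interpolation=2))
E
```

```text
time: 24.0
ee_pos: [0.48, 0.1446, 0.0829]
eef_rot: [-0.056, 0.711, 0.048, 0.699]
ft_force: [-0.8, 0.8, -1.2]
width: 0.027
t 24.0 p [0.48   0.1446 0.0829] yaw 98.5 tilt [-0.9998 -0.0092 -0.0171] F [-0.8  0.8 -1.2] T [0.08 0.01 0.04] w 0.027
q [-0.511  0.226  0.138  1.951 -0.031  0.985  1.359]
time: 24.88
ee_pos: [0.4801, 0.1448, 0.083]
eef_rot: [-0.056, 0.711, 0.049, 0.699]
ft_force: [-0.1, -1.0, -0.0]
width: 0.0847
t 24.875 p [0.4801 0.1448 0.083 ] yaw 98.5 tilt [-0.9998 -0.0091 -0.0169] F [-0.1 -1.  -0. ] T [ 0.05 -0.02 -0.02] w 0.0847
q [-0.511  0.226  0.137  1.951 -0.031  0.985  1.359]
```

View pics/s11.png

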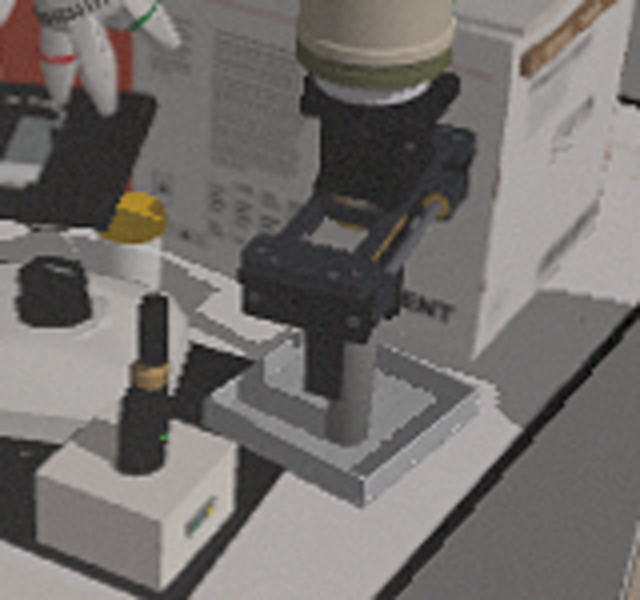

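The fingers are open and the handle stands by itself. Withdrawing straight up.

```bash
python3 -m inch '[{"translation":[-0.8,0,0],"spin":0},{"translation":[-1.5,0,0],"spin":0},{"translation":[-1.5,0,0],"spin":0},{"translation":[-2,0,0],"spin":0},{"translation":[-2.5,0,0],"spin":0},{"translation":[-2.5,0,0],"spin":0},{"translation":[-2.5,0,0],"spin":0},{"translation":[-2.5,0,0],"spin":0},{"translation":[-2,0,0],"spin":0},{"translation":[0,0,0],"spin":0}]'; python3 st.py; python3 - <<'E'
from h import *
s=r.read_state();cv2.imwrite("pics/w12.png",optics.camera("wrist")[:,:,::-1]);np.save("w12T.npy",wristT(s))
cv2.imwrite("pics/s12.png",cv2.resize(optics.camera("scene")[60:285,170:470,::-1],None,fx=2.6,fy=2.6,interpolation=2))
E
```

```text
time: 26.18
ee_pos: [0.4835, 0.1467, 0.2771]
eef_rot: [-0.055, 0.708, 0.049, 0.702]
ft_force: [-0.1, 0.2, -0.4]
width: 0.087
t 26.175 p [0.4835 0.1467 0.2771] yaw 98.4 tilt [-0.9999 -0.0066 -0.0086] F [-0.1  0.2 -0.4] T [0.06 0.03 0.02] w 0.087
q [-0.527  0.051  0.144  1.714 -0.003  1.387  1.336]
```

View pics/s12.png

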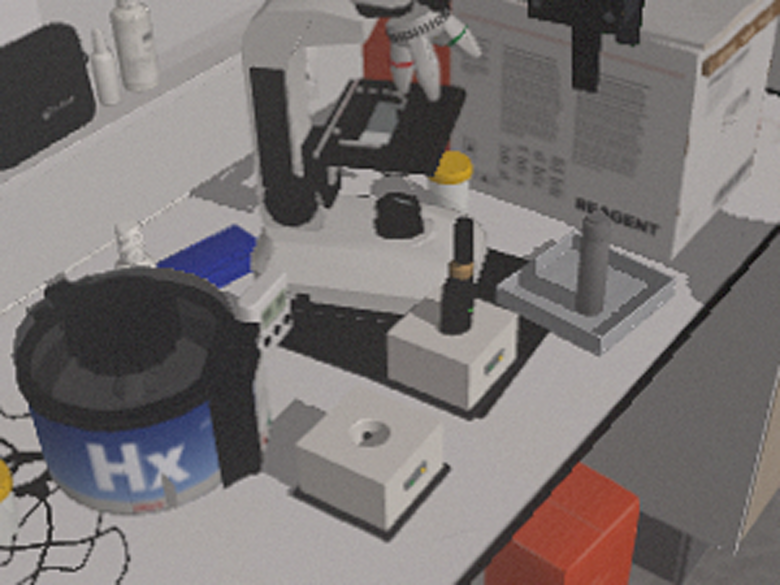

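View pics/w12.png

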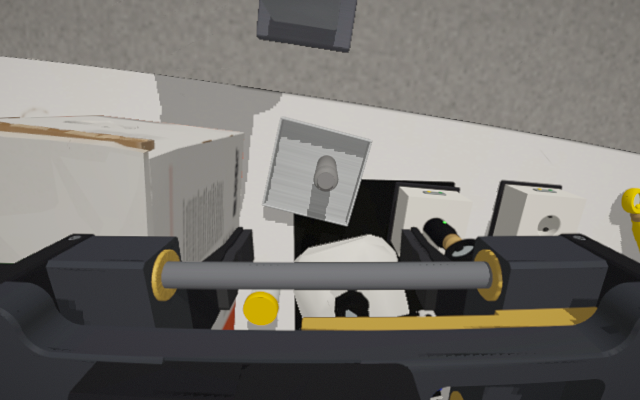

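The scene crop shows the handle upright in the tray (590,270), the empty stand flat on its plate (370,470), and the otoscope upright in its own stand (460,280). In the wrist view the handle stands free inside the tray at (326,170), and nothing is near the gripper. Handing in.

```bash
python3 - <<'E'
from bench import close_job
print(close_job())
E
```

```text
the job is handed in; nothing more can be done
None
```

The grey handle is out of its stand and standing upright in the steel tray. I handed the job in at about 26 s of the 72 s allowed.

- **Extraction:** I gripped the handle at 60 N and twisted it about ±35° while rising, for about eight swings. The first one and a half swings rose only about 1 mm because the rise command was too small, so I increased it; after that it rose about 2 to 6 mm per swing. The pull read at most 7 N in the readings taken between moves. After a 30 mm rise the twisting moment dropped to about zero, and I lifted the handle clear. The stand sat flat on its plate in every picture, at the same pixels.
- **Placing:** I set the handle down at about (0.48, 0.145), inside the tray, whose centre I measured at (0.49, 0.13). The touch-down force read 24 N. I relaxed it, opened the fingers and withdrew straight up.
- **Last checks:** The final pictures show the handle upright and free in the tray, the stand down, the otoscope upright in its own stand, and the gripper 19 cm above its release height and touching nothing.
- **Disagreements:** The three cameras differed by 2 to 4 mm on the handle's position, so I went with the close wrist view. The tool tilted by up to about 1.6° during the work. No check failed.

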